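Make up the breakfast tray and the cooking tray

TASK

Make up two kits from the stock on the worktop. The blue three-compartment tray is for breakfast: the jam jar goes in its middle compartment, the egg cup in one end compartment and the salt shaker in the other; the yellow two-compartment tray is for cooking: the pepper mill from the stock (not the one in the far left corner) in one compartment and the spice jar in the other. Set each thing down upright on the tray floor without dropping it, let go of it, and leave the kitchen timer and the garlic where they stand.

Things in the scene. Friction and masses are not known exactly. Their poses are not given: they have to be found in the camera images.
- blue_tray: Blue tray with three cork-lined compartments in a row, 299 mm long, 96 mm wide (its x), floor 6 mm above the worktop, walls 5 mm thick and 18 mm high; it stands fixed on the worktop. Compartments are 86 mm (x) by 93 mm (y) inside. Low steel carrying loops stick out 20 mm at both ends. Origin at the centre of its underside, y along its length, z up. Compartment centres at y = -98, 0 and +98 mm.
- yellow_tray: Yellow tray with two cork-lined compartments in a row, 201 mm long, 96 mm wide (its x), floor 6 mm above the worktop, walls 5 mm thick and 18 mm high; it stands fixed on the worktop. Compartments are 86 mm (x) by 93 mm (y) inside. Low steel carrying loops stick out 20 mm at both ends. Origin at the centre of its underside, y along its length, z up. Compartment centres at y = -49 and +49 mm.
- egg_cup: Turned wooden egg cup, round, 47 mm across, 58 mm high; grasp the bowl about 42 mm up. Origin at the centre of its underside, z up.
- salt_shaker: Salt shaker, clear glass with white salt and a grey domed cap, round, 44 mm across, 90 mm high; straight-sided enough to grasp about 55 mm up. Origin at the centre of its underside, z up.
- jam_jar: Jar of red jam with a red lid, round, 65 mm across, 97 mm high, 0.36 kg; grasp about 70 mm up. Origin at the centre of its underside, z up.
- pepper_mill: Dark wooden pepper mill, round, 58 mm across, 170 mm high, with a small bright knob on top; grasp its head, 48 mm across, about 135 mm up. The head does not turn. (A similar mill that stands against the back wall in the far left corner belongs to the room; it is not this one.) Origin at the centre of its underside, z up.
- spice_jar: Small spice jar of clear glass with a green cap, round, 46 mm across, 106 mm high (the only thing with a green cap); grasp about 75 mm up. Origin at the centre of its underside, z up.
- timer: Red and white kitchen timer, round, 63 mm across, 52 mm high; a bystander, leave it alone. Origin at the centre of its underside, z up.
- garlic: Head of garlic, whitish pink, 56 mm across, 56 mm high; a bystander, leave it alone. Origin at the centre of its underside, z up.
There are look-alikes about, which are no part of the job. Leave any purple look-alike of the jam_jar alone.

How it is judged:
By the outcome, as a careful person would: the job done as asked, in the order asked, and still so for the second after the job is handed in, with the robot touching nothing.
It also fails if it takes over 109 s, if anything falls off the work surface, if the arm or the gripper's body presses on something with over 40 N, if the wrist force passes 120 N, or if a joint passes its speed limit or range.

ROBOT

A 7-joint arm with a two-finger parallel gripper is mounted at the origin on a cart in front of the work surface, level with it; the furniture and walls round the work are solid. World frame = base frame: x ahead of the robot, y to its left, z up, the work surface at z = 0. Lengths are in m, angles in rad, forces in N, time in s.
With the tool pointing down it reaches from about 0.425 to 0.95 m from the base axis. Payload 4.7 kg.
Tool frame: the origin (TCP) lies at the very end of the fingers, on their centre line; the grasp point (between the pads) lies 19 mm behind it; z points along the fingers, y is the line along which they close (so a half turn about z gives the same grasp; the last joint's range is limited). The gripper opens to 85 mm and grips with 20 to 120 N. Pads are 22 mm wide; open, the fingers measure 114 mm over their backs; the gripper's body (76 mm by 85 mm) begins 54 mm behind the grasp point. The pads swing forward as they close: fully open they stand 13 mm farther back than shut.
Start: joints at [1.11, 0.469, -0.049, 1.532, 0.024, 1.141, -0.082], TCP at [0.283, -0.613, 0.231] pointing down, gripper open.
Joint ranges: [-2.59, 2.59], [-0.33, 1.99], [-1.39, 1.29], [0.1, 2.45], [-1.04, 4.18], [0.21, 1.99], [-2.66, 2.66]. Speed limits (rad/s): [2.57, 2.57, 3.14, 3.14, 3.14, 3.14, 3.14].

INTERFACE

Orientations are given as a rotation vector (axis times angle).
In Python, from plant import robot, get_image, ticket gives the robot as it stands.
- The arm moves only by the tool play_rows, never from a script. Its argument "targets" is a list that holds one entry, the list of rows, each a list of 6 numbers: the shift along the tool's x, y, z in units of 50 cm (1.0 is 50 cm), then the turn, a rotation vector about the tool's x, y, z in units of 2 pi rad (1.0 is 2 pi rad). In form: [[[x, y, z, rx, ry, rz], ...]]. A call has 1 to 8 rows; each row is the pose to reach, as a shift and turn from the pose commanded when the call began, along the tool's axes at that moment, turning the shorter way round; what a row does not reach only later rows make up. A row lasts 1/10 s, in which the tool goes at most 50 mm and 8.59 degrees, less where a joint would pass 70% of its speed; a pose out of reach is approached as far as the arm can. A call with a number of a shift or a turn outside -1 to 1 is refused whole. A call with a gripper value outside its range is refused whole. "hand" is the finger opening in mm, from 0 to 85.4, set as the call begins (left out, the last holds). The fingers move at their own pace and stop on an object; "grip_force" is the grip in N (left out, the last holds). Time passes only in rows, so rows that repeat a pose let the fingers close. It gives the time, the measured TCP pose, the force, the opening and the grip force at its end, in the units of the state.
- robot.get_state(): the state, without advancing time (a new reading comes with each control period).
- get_image(name): name is "side" or "top" or "wrist"; returns a dict with "image" (480x640x3 uint8, red, green, blue), "intrinsics" (3x3 intrinsics, pixels), "extrinsics" (4x4, takes a point from world to camera coordinates); the wrist camera has in their place "hand_eye" (4x4, takes a point from camera to tool coordinates, whose origin is the TCP and whose axes are the flange's). Camera axes: x right, y down, z forward; pixel columns grow to the right and rows downward; lengths in m; the calibration is good to about 2 mm. A picture is of the moment at which its call begins: read the wrist's pose just before it. There is no depth.
- ticket.sign_off(): hands the job in; it is judged then, once.
The state is a dict: "t": time; "q": joint angles; "dq": joint speeds; "joint_efforts": joint torques, N m; "tcp_pos": TCP position; "tcp_rot": TCP orientation; "ft_force": force on the tool from outside, world axes, zero at the start; "ft_torque": the same for the moment, N m; "width": finger opening in m; "finger_force": force on a finger pad.
Only numpy, scipy, OpenCV 4.12 (cv2) and the standard library are available. Lean on these libraries where they do the work, as an engineer would, in place of code of your own. Each camera call takes 0.05 s, during which the arm holds its last target. There are 200 camera calls.

## Working session

There is one attempt and no reset: what is moved stays moved. The work goes in short steps, Python scripts to look and compute and a tool call to move; the robot and the scene stay as the last step left them, time stands still between calls to the robot, and variables do not carry over. Pictures are saved under pics/ and viewed, at most 14 in all, crops included, and the job is handed in when it is done.

Besides the shell and the picture viewer there is one more tool, called after "Request:" as name(argument=value, ...), one argument or row to a line, values as JSON. play_rows: Moves the arm, as the interface text tells. Shifts and turns lie within -1 to 1; 1 stands for 50 cm of shift or 2 pi rad of turn. Its arguments: {"type":"object","properties":{"targets":{"type":"array"},"hand":{"type":"number"},"grip_force":{"type":"number"}},"required":["targets"]}

```bash
ls; mkdir -p pics
python3 - <<'E'
from plant import robot,get_image
import cv2,numpy as np
s=robot.get_state();print({k:np.round(v,3).tolist() for k,v in s.items()})
for n in("side","top"):
    d=get_image(n);cv2.imwrite(f"pics/{n}0.png",d["image"][...,::-1]);print(n,np.round(d["intrinsics"],1).tolist(),np.round(d["extrinsics"],3).tolist())
E
```

```text
pics
{'t': 0.0, 'q': [1.11, 0.469, -0.049, 1.534, 0.024, 1.141, -0.082], 'dq': [0.001, -0.001, -0.001, 0.001, 0.0, -0.0, 0.001], 'joint_efforts': [0.0, -51.03, -0.046, -23.771, 0.011, 0.008, -0.0], 'tcp_pos': [0.282, -0.612, 0.23], 'tcp_rot': [-3.067, -0.673, 0.001], 'ft_force': [-0.05, -0.61, -0.274], 'ft_torque': [-0.044, -0.046, 0.012], 'finger_force': 0.0, 'width': 0.085}
side [[551.6, 0.0, 321.5], [0.0, 551.6, 234.8], [0.0, 0.0, 1.0]] [[-0.853, -0.522, -0.015, 0.479], [-0.333, 0.565, -0.755, 0.188], [0.403, -0.638, -0.656, 0.963], [0.0, 0.0, 0.0, 1.0]]
top [[441.6, 0.0, 319.3], [0.0, 441.6, 243.4], [0.0, 0.0, 1.0]] [[0.012, -1.0, 0.02, 0.012], [-0.989, -0.015, -0.149, 0.564], [0.149, -0.018, -0.989, 0.89], [0.0, 0.0, 0.0, 1.0]]
```

View pics/top0.png

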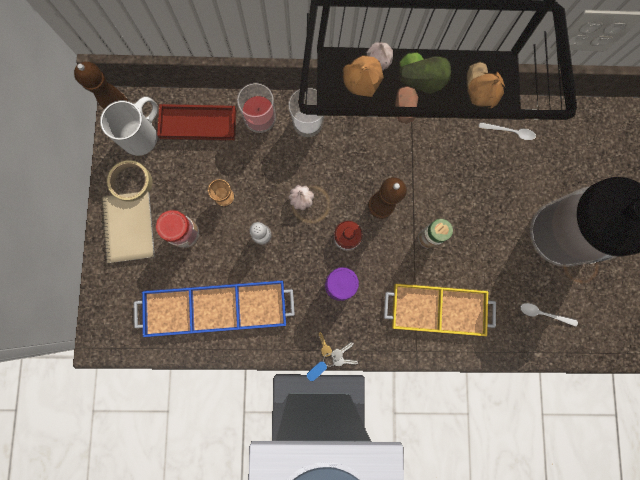

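View pics/side0.png

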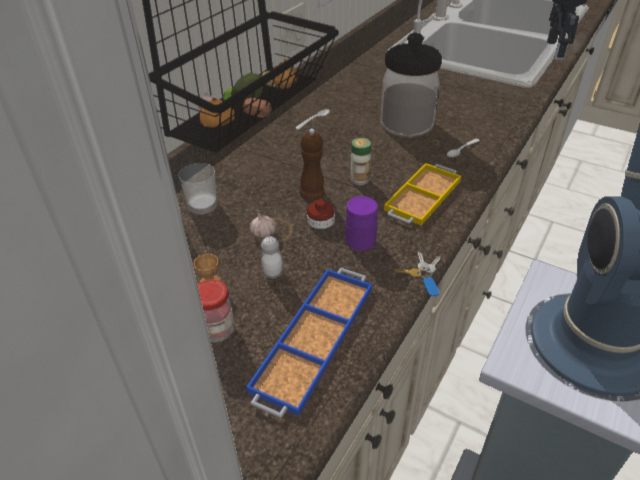

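The top view shows the blue tray at about (214,309), the yellow tray at (440,310), the jam lid at (173,225), the egg cup at (220,187) and the salt shaker at (260,230). The mill's knob is at (397,184), the spice cap at (440,230), the timer at (348,235), the garlic at (301,197) and the purple jar at (342,284). The side view agrees.

```bash
cat > h.py <<'E'
from plant import robot,get_image
import cv2,numpy as np
from scipy.spatial.transform import Rotation as R
def cast(uv,K,c,Rcw,z):  # camera centre c, Rcw camera->world
    d=Rcw@np.linalg.inv(K)@np.array([uv[0],uv[1],1.]); return c+d*(z-c[2])/d[2]
def cam(name):
    s=robot.get_state(); d=get_image(name); K=np.array(d["intrinsics"])
    if name=="wrist":
        T=np.eye(4);T[:3,:3]=R.from_rotvec(s["tcp_rot"]).as_matrix();T[:3,3]=s["tcp_pos"];T=T@np.array(d["hand_eye"])
    else: T=np.linalg.inv(np.array(d["extrinsics"]))
    return d["image"],K,T[:3,3],T[:3,:3]
def mask(im,lo,hi):
    h=cv2.cvtColor(im,cv2.COLOR_RGB2HSV); return cv2.inRange(h,np.array(lo),np.array(hi))
def go(p,yaw=0):
    """print shift/turn for TCP target p, tool y at angle yaw from world x, tool down"""
    s=robot.get_state(); A=R.from_rotvec(s["tcp_rot"])
    y=np.array([np.cos(yaw),np.sin(yaw),0]);z=np.array([0,0,-1.]);B=R.from_matrix(np.stack([np.cross(y,z),y,z],1))
    print("t",round(s["t"],2),"tcp",np.round(s["tcp_pos"],4),"w",round(s["width"],4),"shift",np.round(A.inv().apply(np.array(p)-s["tcp_pos"])/.5,4),"turn",np.round((A.inv()*B).as_rotvec()/2/np.pi,4))
E
python3 - <<'E'
from h import *
im,K,c,Rw=cam("top")
for n,lo,hi in(("blue",(105,120,80),(128,255,255)),("yellow",(22,140,120),(34,255,255))):
    m=mask(im,lo,hi);m[:250]=0;m[345:]=0
    m=cv2.morphologyEx(m,cv2.MORPH_OPEN,np.ones((2,2)))
    pts=cv2.findNonZero(m)
    P=np.array([cast(q[0],K,c,Rw,.018)[:2] for q in pts],np.float32)
    r=cv2.minAreaRect(P);print(n,r,len(pts))
for n,uv,z in(("jam",(172,224),.097),("egg",(220,187),.058),("salt",(259,229),.085),("mill",(397,184),.168),("spice",(441,229),.106),("timer",(348,235),.05),("garlic",(301,197),.04),("purple",(342,284),.097)):
    print(n,np.round(cast(uv,K,c,Rw,z),3))
E
```

```text
blue ((0.423956960439682, 0.23851221799850464), (0.09526961296796799, 0.2984524369239807), 5.1277265548706055) 1093
yellow ((0.4271277189254761, -0.24226848781108856), (0.2010413110256195, 0.09602206945419312), 86.0349349975586) 807
jam [0.59  0.314 0.097]
egg [0.678 0.231 0.058]
salt [0.585 0.143 0.085]
mill [ 0.659 -0.122  0.168]
spice [ 0.586 -0.22   0.106]
timer [ 0.581 -0.04   0.05 ]
garlic [0.664 0.06  0.04 ]
purple [ 0.475 -0.025  0.097]
```

Run:
```python
from h import *
go((.45,-.15,.25),.09);go((.588,.314,.22),.09)
```

```text
t 0.15 tcp [ 0.2823 -0.6126  0.2305] w 0.0852 shift [ 0.6918 -0.7    -0.038 ] turn [-0.0002 -0.0002 -0.1956]
t 0.15 tcp [ 0.2823 -0.6126  0.2305] w 0.0852 shift [ 1.3309 -1.4271  0.0232] turn [-0.0002 -0.0002 -0.1956]
```

Request:
play_rows(
  targets=[
    [[0.69,-0.7,-0.04,0,0,-0.1956],[0.69,-0.7,-0.04,0,0,-0.1956],[0.69,-0.7,-0.04,0,0,-0.1956],[0.69,-0.7,-0.04,0,0,-0.1956],[0.69,-0.7,-0.04,0,0,-0.1956],[0.69,-0.7,-0.04,0,0,-0.1956],[0.69,-0.7,-0.04,0,0,-0.1956],[0.69,-0.7,-0.04,0,0,-0.1956]],
  ],
  hand=85,
  grip_force=40,
)

```text
t: 0.95
tcp_pos: [0.4183, -0.2351, 0.2477]
tcp_rot: [2.146, 2.294, -0.0]
ft_force: [1.7, -0.6, -0.5]
width: 0.0847
finger_force: 0.0
```

Run:
```python
from h import *
go((.588,.314,.22),.09)
```

```text
t 0.95 tcp [ 0.4183 -0.2351  0.2477] w 0.0847 shift [1.0732 0.412  0.0549] turn [-0.      0.0001 -0.0037]
```

Request:
play_rows(
  targets=[
    [[1.0,0.38,0,0,0,0],[1.0,0.38,0,0,0,0],[1.0,0.38,0,0,0,0],[1.0,0.38,0,0,0,0],[1.0,0.38,0,0,0,0],[1.0,0.38,0,0,0,0],[1.0,0.38,0,0,0,0],[1.0,0.38,0,0,0,0]],
  ],
)

```text
t: 1.75
tcp_pos: [0.5375, 0.1464, 0.2474]
tcp_rot: [2.153, 2.287, -0.001]
ft_force: [1.1, -0.2, 0.6]
width: 0.0847
finger_force: 0.0
```

Run:
```python
from h import *
go((.588,.314,.22),.09)
```

```text
t 1.75 tcp [0.5375 0.1464 0.2474] w 0.0847 shift [0.3285 0.1211 0.0547] turn [-0.      0.0001 -0.0047]
```

Request:
play_rows(
  targets=[
    [[0.32,0.11,0.05,0,0,-0.003],[0.32,0.11,0.05,0,0,-0.003],[0.32,0.11,0.05,0,0,-0.003],[0.32,0.11,0.05,0,0,-0.003],[0.32,0.11,0.05,0,0,-0.003],[0.32,0.11,0.05,0,0,-0.003],[0.32,0.11,0.05,0,0,-0.003]],
  ],
)

```text
t: 2.45
tcp_pos: [0.5828, 0.306, 0.2225]
tcp_rot: [2.132, 2.305, -0.001]
ft_force: [0.8, -0.1, 0.4]
width: 0.0849
finger_force: 0.0
```

Run:
```python
from h import *
go((.588,.314,.051),.09)
im,K,c,Rw=cam("wrist");cv2.imwrite("pics/w1.png",im[...,::-1]);go((.588,.314,.051),.09)
m=mask(im,(0,140,90),(8,255,255))|mask(im,(172,140,90),(180,255,255))
for q in cv2.findContours(m,0,2)[0]:
    if cv2.contourArea(q)>500:
        u,r=cv2.minEnclosingCircle(q);print(u,r,cast(u,K,c,Rw,.095),cv2.contourArea(q))
print(c)
```

```text
t 2.45 tcp [0.5828 0.306  0.2225] w 0.0849 shift [0.0156 0.0116 0.343 ] turn [ 0.      0.0002 -0.0019]
t 2.5 tcp [0.5829 0.3059 0.2228] w 0.0851 shift [0.0158 0.0113 0.3435] turn [ 0.0001  0.0002 -0.002 ]
(327.5, 209.39743041992188) 47.23054885864258 [0.58715838 0.3180047  0.095     ] 1213.5
(594.6322021484375, 220.06394958496094) 102.19731903076172 [0.76774431 0.32475994 0.095     ] 10791.5
[0.57579041 0.38893698 0.36477795]
```

View pics/w1.png

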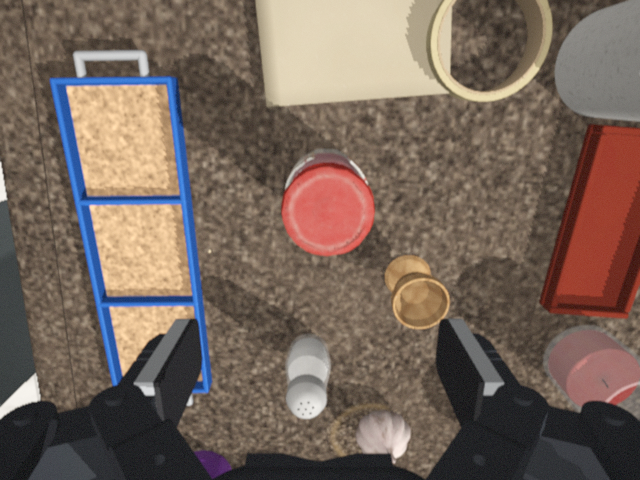

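The wrist view shows the jam lid at (328,209), the egg cup's rim at (420,303), the salt cap at (307,397) and the blue tray's end corners at (55,80) and (176,78).

Run:
```python
from h import *
im,K,c,Rw=cam("wrist")
for n,uv,z in(("jam",(328,209),.097),("egg",(420.5,303),.058),("salt",(307,396),.085),("t1",(53,80),.018),("t2",(178,77),.018),("div",(190,201),.018),("div2",(200,301),.018)):
    print(n,np.round(cast(uv,K,c,Rw,z),4))
go((.5875,.317,.051),.09)
```

```text
jam [0.5876 0.3187 0.097 ]
egg [0.6721 0.2348 0.058 ]
salt [0.5844 0.157  0.085 ]
t1 [0.3678 0.3849 0.018 ]
t2 [0.4653 0.3947 0.018 ]
div [0.4725 0.2958 0.018 ]
div2 [0.4798 0.2007 0.018 ]
t 2.55 tcp [0.5829 0.306  0.2229] w 0.0847 shift [0.0216 0.0107 0.3438] turn [ 0.0001  0.0002 -0.002 ]
```

Request:
play_rows(
  targets=[
    [[0.0225,0.0095,0,0,0,-0.002],[0.0225,0.0095,0.1,0,0,-0.002],[0.0225,0.0095,0.2,0,0,-0.002],[0.0225,0.0095,0.28,0,0,-0.002],[0.0225,0.0095,0.32,0,0,-0.002],[0.0225,0.0095,0.343,0,0,-0.002],[0.0225,0.0095,0.343,0,0,-0.002],[0.0225,0.0095,0.343,0,0,-0.002]],
  ],
)

```text
t: 3.35
tcp_pos: [0.5871, 0.3203, 0.0524]
tcp_rot: [2.116, 2.321, 0.004]
ft_force: [-0.3, 0.1, 0.3]
width: 0.085
finger_force: 0.0
```

Request:
play_rows(
  targets=[
    [[0,0,0,0,0,0],[0,0,0,0,0,0],[0,0,0,0,0,0],[0,0,0,0,0,0],[0,0,0,0,0,0],[0,0,0,0,0,0]],
  ],
  hand=55,
  grip_force=45,
)

```text
t: 3.95
tcp_pos: [0.5874, 0.3202, 0.0532]
tcp_rot: [2.116, 2.32, 0.005]
ft_force: [-0.1, -0.2, 6.3]
width: 0.0625
finger_force: 48.2
```

Run:
```python
from h import *
go((.426,.240,.15),.09)
```

```text
t 3.95 tcp [0.5874 0.3202 0.0532] w 0.0625 shift [-0.1297 -0.3356 -0.1949] turn [ 0.0005 -0.0002  0.0003]
```

Request:
play_rows(
  targets=[
    [[0,0,-0.04,0,0,0],[0,0,-0.1,0,0,0],[-0.01,-0.04,-0.15,0,0,0],[-0.05,-0.12,-0.18,0,0,0],[-0.09,-0.22,-0.19,0,0,0],[-0.12,-0.3,-0.19,0,0,0],[-0.13,-0.336,-0.19,0,0,0],[-0.13,-0.336,-0.19,0,0,0]],
  ],
)

```text
t: 4.75
tcp_pos: [0.4214, 0.2369, 0.1455]
tcp_rot: [2.114, 2.322, -0.007]
ft_force: [0.4, 1.1, -3.8]
width: 0.0619
finger_force: 50.9
```

Run:
```python
from h import *
go((.426,.240,.0595),.09)
im,K,c,Rw=cam("wrist");cv2.imwrite("pics/w2.png",im[...,::-1]);print(c)
```

```text
t 4.75 tcp [0.4214 0.2369 0.1455] w 0.0619 shift [0.006  0.0102 0.1721] turn [-0.0004  0.0006  0.0006]
[0.41339779 0.32010276 0.28759568]
```

View pics/w2.png

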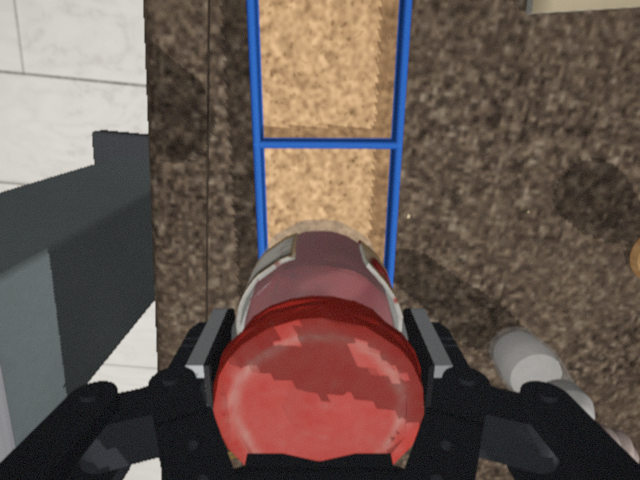

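The wrist view shows the jam jar held over the middle compartment. The divider runs along row 143, from column 258 to 402, and the side walls are at columns 265 and 387 near row 250.

Run:
```python
from h import *
im,K,c,Rw=cam("wrist")
a=cast((257,145),K,c,Rw,.018);b=cast((404,143),K,c,Rw,.018);m=(a+b)/2
print(a,b,"mid comp", m[:2]+49*.001*np.array([.089,-.996]), cast((248,0),K,c,Rw,.018),cast((411,0),K,c,Rw,.018))
go((.426,.240,.0595),.09)
```

```text
[0.37890418 0.28808563 0.018     ] [0.47216601 0.2980865  0.018     ] mid comp [0.42989609 0.24428207] [0.37000895 0.36947283 0.018     ] [0.46333634 0.37819798 0.018     ]
t 4.85 tcp [0.4251 0.2389 0.1463] w 0.0619 shift [0.002  0.0017 0.1736] turn [0.0002 0.     0.0004]
```

Request:
play_rows(
  targets=[
    [[0.005,0.004,0.04,0,0,0],[0.005,0.004,0.09,0,0,0],[0.005,0.004,0.13,0,0,0],[0.005,0.004,0.155,0,0,0],[0.005,0.004,0.165,0,0,0],[0.005,0.004,0.17,0,0,0],[0.005,0.004,0.17,0,0,0]],
  ],
)

```text
t: 5.55
tcp_pos: [0.4273, 0.2423, 0.0614]
tcp_rot: [2.116, 2.322, 0.002]
ft_force: [0.4, 0.2, -4.2]
width: 0.0623
finger_force: 50.9
```

Request:
play_rows(
  targets=[
    [[0,0,0.002,0,0,0],[0,0,0.002,0,0,0],[0,0,0.002,0,0,0]],
  ],
)

```text
t: 5.85
tcp_pos: [0.427, 0.242, 0.0605]
tcp_rot: [2.116, 2.321, 0.001]
ft_force: [-0.7, 0.5, -3.6]
width: 0.0621
finger_force: 50.9
```

Request:
play_rows(
  targets=[
    [[0,0,0.001,0,0,0],[0,0,0.002,0,0,0],[0,0,0.003,0,0,0],[0,0,0.003,0,0,0]],
  ],
)

```text
t: 6.25
tcp_pos: [0.4269, 0.2419, 0.0591]
tcp_rot: [2.116, 2.321, 0.0]
ft_force: [-1.9, -1.8, 3.8]
width: 0.0626
finger_force: 51.2
```

Request:
play_rows(
  targets=[
    [[0,0,0,0,0,0],[0,0,0,0,0,0],[0,0,0,0,0,0],[0,0,0,0,0,0]],
  ],
  hand=85,
)

```text
t: 6.65
tcp_pos: [0.4268, 0.242, 0.0586]
tcp_rot: [2.116, 2.322, 0.001]
ft_force: [0.3, 0.2, 0.4]
width: 0.0851
finger_force: 0.0
```

Request:
play_rows(
  targets=[
    [[0,0,-0.02,0,0,0],[0,0,-0.1,0,0,0],[0,0,-0.2,0,0,0],[0,0.08,-0.24,0,0,0],[-0.02,0.18,-0.24,0,0,0],[-0.04,0.28,-0.24,0,0,0],[-0.07,0.36,-0.24,0,0,0],[-0.07,0.4,-0.24,0,0,0]],
  ],
)

```text
t: 7.45
tcp_pos: [0.6336, 0.2216, 0.1786]
tcp_rot: [2.122, 2.313, 0.001]
ft_force: [-0.2, -0.5, -0.3]
width: 0.0851
finger_force: 0.0
```

Request:
play_rows(
  targets=[
    [[0,0,0,0,0,0],[0,0,0,0,0,0]],
  ],
)

```text
t: 7.65
tcp_pos: [0.6281, 0.226, 0.1787]
tcp_rot: [-2.115, -2.322, 0.001]
ft_force: [-0.3, 0.0, 0.1]
width: 0.0848
finger_force: 0.0
```

Run:
```python
from h import *
go((.674,.234,.023),.09)
im,K,c,Rw=cam("wrist");cv2.imwrite("pics/w3.png",im[...,::-1])
```

```text
t 7.65 tcp [0.6281 0.226  0.1787] w 0.0848 shift [0.0071 0.0932 0.3113] turn [-0.0002 -0.0001  0.0005]
```

View pics/w3.png

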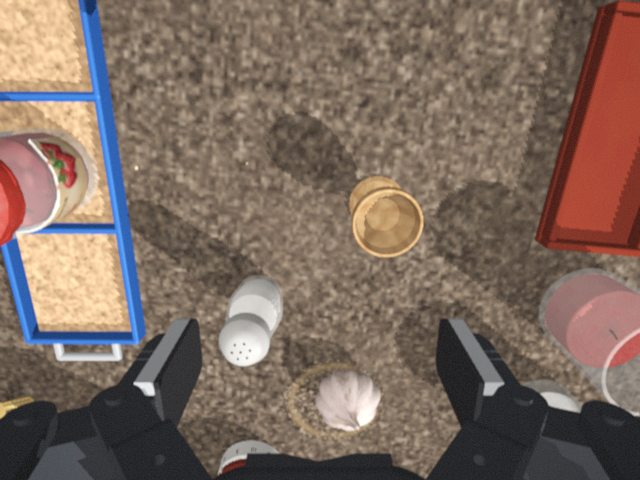

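The jam jar stands in the middle compartment. The egg cup's rim is centred at (387,220) and the salt cap's top is near (245,342).

Run:
```python
from h import *
im,K,c,Rw=cam("wrist")
for n,uv,z in(("egg",(387,220),.057),("salt",(245,342),.085),("t1",(28,344),.018),("t2",(145,342),.018)):
    print(n,np.round(cast(uv,K,c,Rw,z),4))
e=cast((387,220),K,c,Rw,.057);go((e[0],e[1],.023),.09)
```

```text
egg [0.6713 0.2366 0.057 ]
salt [0.5853 0.1529 0.085 ]
t1 [0.3931 0.0891 0.018 ]
t2 [0.4917 0.1006 0.018 ]
t 7.75 tcp [0.6274 0.2264 0.179 ] w 0.085 shift [0.0121 0.0895 0.3119] turn [-0.0001 -0.      0.0007]
```

Request:
play_rows(
  targets=[
    [[0.011,0.09,0,0,0,0.0005],[0.011,0.09,0.1,0,0,0.0005],[0.011,0.09,0.2,0,0,0.0005],[0.011,0.09,0.27,0,0,0.0005],[0.011,0.09,0.3,0,0,0.0005],[0.011,0.09,0.312,0,0,0.0005],[0.011,0.09,0.312,0,0,0.0005],[0.011,0.09,0.312,0,0,0.0005]],
  ],
)

```text
t: 8.55
tcp_pos: [0.6746, 0.2361, 0.0252]
tcp_rot: [2.119, 2.317, 0.006]
ft_force: [-0.3, 0.4, 0.3]
width: 0.0851
finger_force: 0.0
```

Request:
play_rows(
  targets=[
    [[0,0,0,0,0,0],[0,0,0,0,0,0],[0,0,0,0,0,0],[0,0,0,0,0,0],[0,0,0,0,0,0],[0,0,0,0,0,0]],
  ],
  hand=35,
  grip_force=30,
)

```text
t: 9.15
tcp_pos: [0.6737, 0.2353, 0.0237]
tcp_rot: [2.12, 2.318, 0.001]
ft_force: [-2.0, -1.1, 6.7]
width: 0.0455
finger_force: 30.5
```

Run:
```python
from h import *
go((.418,.338,.15),.09)
```

```text
t 9.15 tcp [0.6737 0.2353 0.0237] w 0.0455 shift [ 0.2502 -0.4909 -0.253 ] turn [ 0.0002  0.     -0.0001]
```

Request:
play_rows(
  targets=[
    [[0,0,-0.05,0,0,0],[0.01,0,-0.14,0,0,0],[0.06,-0.06,-0.22,0,0,0],[0.12,-0.14,-0.25,0,0,0],[0.17,-0.23,-0.25,0,0,0],[0.21,-0.32,-0.25,0,0,0],[0.24,-0.41,-0.25,0,0,0],[0.25,-0.47,-0.25,0,0,0]],
  ],
)

```text
t: 9.95
tcp_pos: [0.4242, 0.3403, 0.1477]
tcp_rot: [-2.114, -2.322, -0.0]
ft_force: [0.1, -0.0, -0.6]
width: 0.0454
finger_force: 31.0
```

Request:
play_rows(
  targets=[
    [[0,-0.02,0,0,0,0],[0,-0.02,0.06,0,0,0],[0,-0.02,0.11,0,0,0],[0,-0.02,0.13,0,0,0]],
  ],
)

```text
t: 10.35
tcp_pos: [0.418, 0.3362, 0.0804]
tcp_rot: [2.121, 2.317, -0.005]
ft_force: [-0.1, -1.6, -0.4]
width: 0.0454
finger_force: 31.0
```

Run:
```python
from h import *
im,K,c,Rw=cam("wrist");cv2.imwrite("pics/w4.png",im[...,::-1])
go((.418,.338,.0297),.09)
```

```text
t 10.4 tcp [0.4177 0.3361 0.0798] w 0.0456 shift [0.004  0.0013 0.1002] turn [-0.0006  0.0004 -0.0003]
```

View pics/w4.png

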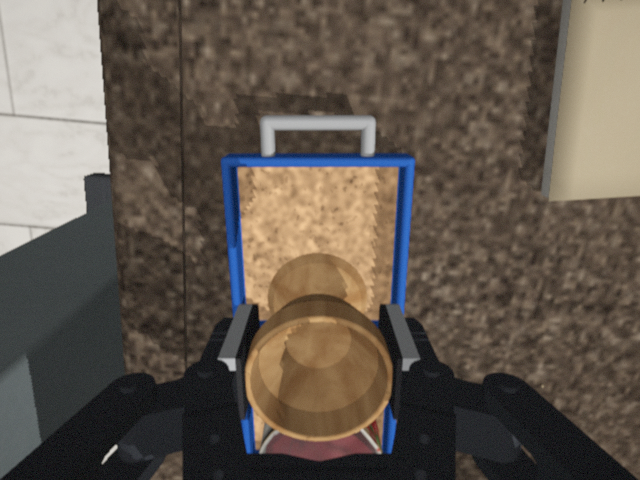

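The egg cup is centred between the tray walls (columns 222 and 414), with the end wall at row 160, so I lower it.

Request:
play_rows(
  targets=[
    [[0.004,0.001,0.03,0,0,0],[0.004,0.001,0.06,0,0,0],[0.004,0.001,0.08,0,0,0],[0.004,0.001,0.088,0,0,0],[0.004,0.001,0.093,0,0,0],[0.004,0.001,0.096,0,0,0],[0.004,0.001,0.096,0,0,0]],
  ],
)

```text
t: 11.1
tcp_pos: [0.4187, 0.34, 0.0348]
tcp_rot: [2.12, 2.318, 0.001]
ft_force: [0.1, 0.7, 0.2]
width: 0.0459
finger_force: 31.0
```

Request:
play_rows(
  targets=[
    [[0,0,0.001,0,0,0],[0,0,0.002,0,0,0],[0,0,0.002,0,0,0]],
  ],
)

```text
t: 11.4
tcp_pos: [0.4186, 0.3398, 0.0337]
tcp_rot: [2.12, 2.318, 0.001]
ft_force: [-0.0, 0.1, -0.8]
width: 0.0457
finger_force: 31.0
```

Request:
play_rows(
  targets=[
    [[0,0,0.003,0,0,0],[0,0,0.005,0,0,0],[0,0,0.007,0,0,0],[0,0,0.007,0,0,0]],
  ],
)

```text
t: 11.8
tcp_pos: [0.4185, 0.3397, 0.0299]
tcp_rot: [2.12, 2.318, -0.001]
ft_force: [0.6, 0.1, -0.3]
width: 0.0454
finger_force: 31.0
```

Request:
play_rows(
  targets=[
    [[0,0,0.001,0,0,0],[0,0,0.002,0,0,0],[0,0,0.002,0,0,0]],
  ],
)

```text
t: 12.1
tcp_pos: [0.4185, 0.34, 0.0297]
tcp_rot: [2.12, 2.318, 0.0]
ft_force: [-1.6, -0.8, 5.3]
width: 0.0455
finger_force: 31.4
```

Request:
play_rows(
  targets=[
    [[0,0,0,0,0,0],[0,0,0,0,0,0],[0,0,0,0,0,0],[0,0,0,0,0,0],[0,0,-0.03,0,0,0],[0,0,-0.12,0,0,0],[0,0,-0.22,0,0,0],[0,0,-0.3,0,0,0]],
  ],
  hand=85,
)

```text
t: 12.9
tcp_pos: [0.4185, 0.3405, 0.1826]
tcp_rot: [2.119, 2.319, 0.004]
ft_force: [0.7, 0.6, -0.3]
width: 0.0852
finger_force: 0.0
```

Request:
play_rows(
  targets=[
    [[-0.06,0.03,0,0,0,0],[-0.14,0.08,0,0,0,0],[-0.22,0.12,0,0,0,0],[-0.3,0.16,0,0,0,0],[-0.38,0.2,0,0,0,0],[-0.46,0.25,0,0,0,0],[-0.5,0.27,0,0,0,0],[-0.5,0.27,0,0,0,0]],
  ],
)

```text
t: 13.7
tcp_pos: [0.5774, 0.0981, 0.1796]
tcp_rot: [2.128, 2.309, -0.0]
ft_force: [-0.1, 0.5, 0.6]
width: 0.0852
finger_force: 0.0
```

Request:
play_rows(
  targets=[
    [[0,0,0,0,0,0],[0,0,0,0,0,0]],
  ],
)

```text
t: 13.9
tcp_pos: [0.5745, 0.1046, 0.1797]
tcp_rot: [-2.117, -2.321, -0.001]
ft_force: [0.2, 0.4, -1.0]
width: 0.0851
finger_force: 0.0
```

Run:
```python
from h import *
go((.585,.148,.036),.09)
im,K,c,Rw=cam("wrist");cv2.imwrite("pics/w5.png",im[...,::-1])
```

```text
t 13.9 tcp [0.5745 0.1046 0.1797] w 0.0851 shift [0.0842 0.0288 0.2876] turn [ 0.0001 -0.0001  0.0003]
```

View pics/w5.png

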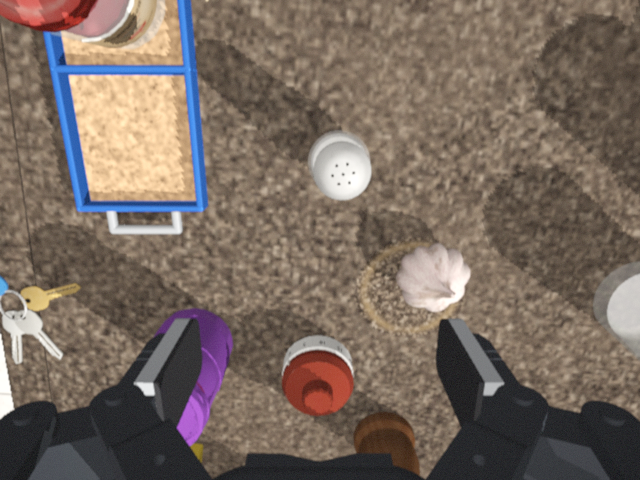

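The salt cap is centred near (341,169). The empty end compartment has its corners at (52,68), (194,70), (206,208) and (80,210).

Run:
```python
from h import *
im,K,c,Rw=cam("wrist")
P=[cast(u,K,c,Rw,.018) for u in((52,70),(193,70),(206,208),(79,209))]
print(np.round(P,4),np.mean(P,0)); e=cast((341.5,170),K,c,Rw,.082);print(e)
go((e[0],e[1],.036),.09)
```

```text
[[0.384  0.1881 0.018 ]
 [0.4795 0.197  0.018 ]
 [0.4889 0.1008 0.018 ]
 [0.3934 0.0911 0.018 ]] [0.43644451 0.14423657 0.018     ]
[0.58305512 0.14896818 0.082     ]
t 14.0 tcp [0.5745 0.1046 0.1796] w 0.0849 shift [0.0868 0.0251 0.2872] turn [ 0.0001 -0.0001  0.0004]
```

Request:
play_rows(
  targets=[
    [[0.05,0.02,0,0,0,0],[0.086,0.025,0.06,0,0,0],[0.086,0.025,0.14,0,0,0],[0.086,0.025,0.22,0,0,0],[0.086,0.025,0.27,0,0,0],[0.086,0.025,0.288,0,0,0],[0.086,0.025,0.288,0,0,0],[0.086,0.025,0.288,0,0,0]],
  ],
)

```text
t: 14.8
tcp_pos: [0.5848, 0.1478, 0.0365]
tcp_rot: [2.118, 2.318, 0.003]
ft_force: [-0.2, -0.4, -0.6]
width: 0.0849
finger_force: 0.0
```

Request:
play_rows(
  targets=[
    [[0,0,0,0,0,0],[0,0,0,0,0,0],[0,0,0,0,0,0],[0,0,0,0,0,0],[0,0,0,0,0,0],[0,0,0,0,0,0]],
  ],
  hand=32,
  grip_force=30,
)

```text
t: 15.4
tcp_pos: [0.5847, 0.1469, 0.0363]
tcp_rot: [2.119, 2.317, 0.002]
ft_force: [-1.5, -0.9, 5.8]
width: 0.0382
finger_force: 29.8
```

Run:
```python
from h import *
go((.435,.143,.10),.09)
```

```text
t 15.4 tcp [0.5847 0.1469 0.0363] w 0.0382 shift [ 0.0189 -0.2986 -0.128 ] turn [ 0.0003  0.     -0.0001]
```

Request:
play_rows(
  targets=[
    [[0,0,-0.04,0,0,0],[0,0,-0.1,0,0,0],[0.01,-0.05,-0.13,0,0,0],[0.015,-0.13,-0.13,0,0,0],[0.02,-0.21,-0.13,0,0,0],[0.02,-0.27,-0.13,0,0,0],[0.02,-0.3,-0.13,0,0,0],[0.02,-0.3,-0.13,0,0,0]],
  ],
)

```text
t: 16.2
tcp_pos: [0.4312, 0.1427, 0.0999]
tcp_rot: [2.118, 2.32, -0.004]
ft_force: [-0.1, 0.0, -1.1]
width: 0.0375
finger_force: 30.3
```

Request:
play_rows(
  targets=[
    [[0,0,0,0,0,0],[0,0,0,0,0,0]],
  ],
)

```text
t: 16.4
tcp_pos: [0.4351, 0.1436, 0.1003]
tcp_rot: [2.121, 2.317, 0.002]
ft_force: [-0.8, 0.2, -1.5]
width: 0.0374
finger_force: 30.3
```

Run:
```python
from h import *
go((.435,.143,.0423),.09)
```

```text
t 16.4 tcp [0.4351 0.1436 0.1003] w 0.0374 shift [-0.0012 -0.0004  0.1159] turn [ 0.0002 -0.0001 -0.0003]
```

Request:
play_rows(
  targets=[
    [[0,0,0.03,0,0,0],[0,0,0.06,0,0,0],[0,0,0.085,0,0,0],[0,0,0.1,0,0,0],[0,0,0.107,0,0,0],[0,0,0.11,0,0,0],[0,0,0.11,0,0,0]],
  ],
)

```text
t: 17.1
tcp_pos: [0.4339, 0.1435, 0.0452]
tcp_rot: [2.12, 2.318, 0.001]
ft_force: [0.3, -0.5, -0.8]
width: 0.0375
finger_force: 30.3
```

Request:
play_rows(
  targets=[
    [[0,0,0.002,0,0,0],[0,0,0.003,0,0,0],[0,0,0.004,0,0,0],[0,0,0.004,0,0,0]],
  ],
)

```text
t: 17.5
tcp_pos: [0.4337, 0.1433, 0.0432]
tcp_rot: [2.12, 2.318, 0.0]
ft_force: [-0.5, 0.4, -1.3]
width: 0.0378
finger_force: 30.3
```

Request:
play_rows(
  targets=[
    [[0,0,0.001,0,0,0],[0,0,0.002,0,0,0],[0,0,0.003,0,0,0],[0,0,0.003,0,0,0]],
  ],
)

```text
t: 17.9
tcp_pos: [0.4337, 0.1435, 0.0422]
tcp_rot: [2.12, 2.318, -0.0]
ft_force: [-1.1, -0.2, 6.8]
width: 0.0377
finger_force: 31.4
```

Request:
play_rows(
  targets=[
    [[0,0,0,0,0,0],[0,0,0,0,0,0],[0,0,0,0,0,0],[0,0,0,0,0,0],[0,0,-0.03,0,0,0],[0,0,-0.12,0,0,0],[0,0,-0.22,0,0,0],[0,0,-0.32,0,0,0]],
  ],
  hand=85,
)

```text
t: 18.7
tcp_pos: [0.433, 0.1433, 0.203]
tcp_rot: [-2.119, -2.318, 0.001]
ft_force: [1.5, -0.7, -0.0]
width: 0.0848
finger_force: 0.0
```

Request:
play_rows(
  targets=[
    [[0,0,-0.09,0,0,0],[-0.08,0.045,-0.12,0,0,0.005],[-0.16,0.09,-0.12,0,0,0.01],[-0.24,0.135,-0.12,0,0,0.015],[-0.32,0.18,-0.12,0,0,0.02],[-0.4,0.225,-0.12,0,0,0.025],[-0.48,0.27,-0.12,0,0,0.025],[-0.56,0.32,-0.12,0,0,0.025]],
  ],
)

```text
t: 19.5
tcp_pos: [0.6184, -0.123, 0.2613]
tcp_rot: [-2.296, -2.145, 0.001]
ft_force: [0.4, 0.3, -0.5]
width: 0.0847
finger_force: 0.0
```

Request:
play_rows(
  targets=[
    [[-0.08,0.055,0,0,0,0],[-0.1,0.07,0,0,0,0],[-0.1,0.07,0,0,0,0],[-0.1,0.07,0,0,0,0]],
  ],
)

```text
t: 19.9
tcp_pos: [0.649, -0.1717, 0.2612]
tcp_rot: [-2.292, -2.146, -0.001]
ft_force: [0.8, 0.6, 0.5]
width: 0.0849
finger_force: 0.0
```

Run:
```python
from h import *
go((.659,-.122,.116),-.0693)
im,K,c,Rw=cam("wrist");cv2.imwrite("pics/w6.png",im[...,::-1])
```

```text
t 19.9 tcp [ 0.649  -0.1717  0.2612] w 0.0849 shift [0.1001 0.0138 0.2906] turn [-0.0002 -0.0002  0.0005]
```

View pics/w6.png

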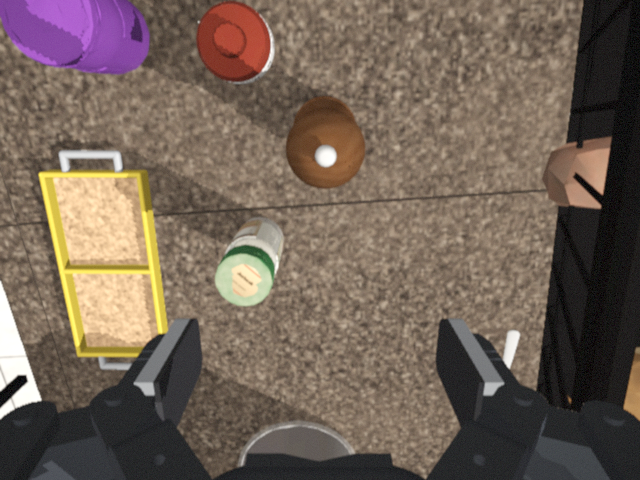

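The mill's knob is at (326,156) and the spice cap is centred at (245,277). The yellow tray's outer corners are at (41,172), (149,170), (167,357) and (77,357), and the rack begins at about column 550.

Run:
```python
from h import *
im,K,c,Rw=cam("wrist")
P=[cast(u,K,c,Rw,.018) for u in((41,172),(149,170),(167,357),(77,357),(64,269),(155,269))]
print(np.round(P,4),np.mean(P[:4],0),"spice",cast((244.5,277),K,c,Rw,.106))
print("rack",cast((570,200),K,c,Rw,.0),cast((570,200),K,c,Rw,.2))
e=cast((326,156),K,c,Rw,.167);print(e,cast((326,151),K,c,Rw,.145))
go((e[0],e[1],.116),-.0693)
```

```text
[[ 0.3909 -0.1371  0.018 ]
 [ 0.4918 -0.1417  0.018 ]
 [ 0.4717 -0.3441  0.018 ]
 [ 0.374  -0.3379  0.018 ]
 [ 0.3869 -0.235   0.018 ]
 [ 0.4784 -0.2408  0.018 ]] [ 0.43211327 -0.24023531  0.018     ] spice [ 0.58704455 -0.21723324  0.106     ]
rack [ 0.89678626 -0.20063693  0.        ] [ 0.77656464 -0.14506921  0.2       ]
[ 0.65570602 -0.1197175   0.167     ] [ 0.65605572 -0.11958999  0.145     ]
t 20.0 tcp [ 0.649  -0.1708  0.262 ] w 0.0851 shift [0.1027 0.0068 0.2921] turn [-0.     -0.0001  0.0008]
```

Request:
play_rows(
  targets=[
    [[0.05,0.004,0,0,0,0],[0.1015,0.0065,0,0,0,0.0005],[0.1015,0.0065,0.06,0,0,0.0005],[0.1015,0.0065,0.14,0,0,0.0005],[0.1015,0.0065,0.22,0,0,0.0005],[0.1015,0.0065,0.275,0,0,0.0005],[0.1015,0.0065,0.292,0,0,0.0005],[0.1015,0.0065,0.292,0,0,0.0005]],
  ],
)

```text
t: 20.8
tcp_pos: [0.6554, -0.1218, 0.1152]
tcp_rot: [-2.296, -2.142, 0.001]
ft_force: [-0.2, -0.3, 0.0]
width: 0.085
finger_force: 0.0
```

Request:
play_rows(
  targets=[
    [[0,0,0,0,0,0],[0,0,0,0,0,0],[0,0,0,0,0,0],[0,0,0,0,0,0],[0,0,0,0,0,0],[0,0,0,0,0,0]],
  ],
  hand=35,
  grip_force=45,
)

```text
t: 21.4
tcp_pos: [0.6574, -0.1231, 0.1181]
tcp_rot: [2.297, 2.139, 0.003]
ft_force: [-1.6, 0.6, 5.3]
width: 0.0462
finger_force: 45.5
```

Run:
```python
from h import *
go((.433,-.192,.19),-.0693)
```

```text
t 21.4 tcp [ 0.6574 -0.1231  0.1181] w 0.0462 shift [-0.1694 -0.4373 -0.1453] turn [ 0.0006  0.0001 -0.0003]
```

Final TCP z ≈ 0.124.

Request:
play_rows(
  targets=[
    [[0,0,-0.04,0,0,0],[0,0,-0.1,0,0,0],[-0.02,-0.05,-0.145,0,0,0],[-0.045,-0.12,-0.145,0,0,0],[-0.075,-0.2,-0.145,0,0,0],[-0.11,-0.29,-0.145,0,0,0],[-0.145,-0.37,-0.145,0,0,0],[-0.165,-0.42,-0.145,0,0,0]],
  ],
)

```text
t: 22.2
tcp_pos: [0.4372, -0.1919, 0.1881]
tcp_rot: [-2.301, -2.138, 0.004]
ft_force: [0.7, 0.3, -1.7]
width: 0.0464
finger_force: 46.9
```

Request:
play_rows(
  targets=[
    [[-0.004,-0.017,0,0,0,0],[-0.004,-0.017,0,0,0,0],[-0.004,-0.017,0.04,0,0,0],[-0.004,-0.017,0.06,0,0,0],[-0.004,-0.017,0.06,0,0,0]],
  ],
)

```text
t: 22.7
tcp_pos: [0.4324, -0.1908, 0.1568]
tcp_rot: [-2.295, -2.141, 0.0]
ft_force: [0.3, -0.2, -1.3]
width: 0.0462
finger_force: 47.0
```

Run:
```python
from h import *
im,K,c,Rw=cam("wrist");cv2.imwrite("pics/w7.png",im[...,::-1]);
d=get_image("side")["image"];cv2.imwrite("pics/s7.png",d[120:320,250:500,::-1].repeat(2,0).repeat(2,1))
go((.433,-.192,.124),-.0693)
```

```text
t 22.8 tcp [ 0.4332 -0.1913  0.1581] w 0.0462 shift [-0.0014 -0.0003  0.0682] turn [ 0.0001 -0.0001 -0.    ]
```

View pics/s7.png

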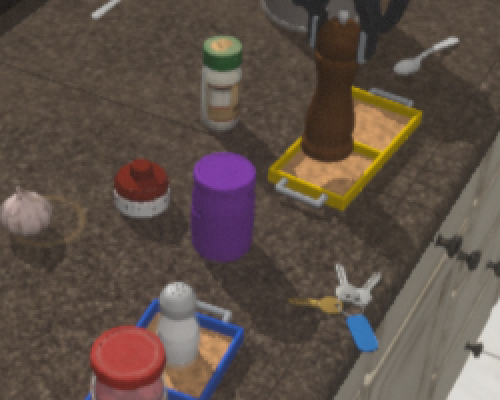

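View pics/w7.png

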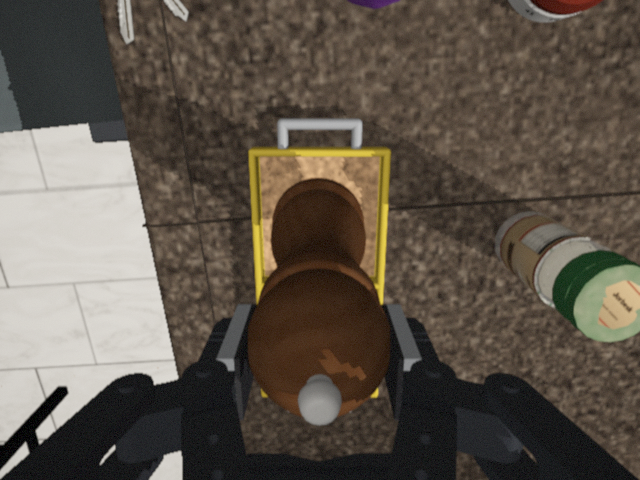

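The side view shows the mill held upright above the near yellow compartment, and the salt shaker and jam jar standing upright. In the wrist view the mill's base is at (318,228), between walls at columns 250 and 391, with the end wall at row 151.

Run:
```python
from h import *
im,K,c,Rw=cam("wrist")
a=cast((250,150),K,c,Rw,.018);b=cast((391,150),K,c,Rw,.018);m=(a+b)/2
print(a,b,m+np.array([-.069,-.9976,0])*.0515,"base",cast((318,225),K,c,Rw,.04))
```

```text
[ 0.39007373 -0.13869682  0.018     ] [ 0.48432884 -0.14521361  0.018     ] [ 0.43364778 -0.19333161  0.018     ] base [ 0.43239261 -0.18754792  0.04      ]
```

Centred within a few mm, so I lower it.

Request:
play_rows(
  targets=[
    [[-0.003,0,0.02,0,0,0],[-0.003,0,0.04,0,0,0],[-0.003,0,0.052,0,0,0],[-0.003,0,0.058,0,0,0],[-0.003,0,0.062,0,0,0],[-0.003,0,0.062,0,0,0]],
  ],
)

```text
t: 23.45
tcp_pos: [0.4321, -0.1934, 0.1269]
tcp_rot: [-2.299, -2.141, 0.0]
ft_force: [0.3, 0.3, -2.0]
width: 0.046
finger_force: 47.0
```

Request:
play_rows(
  targets=[
    [[0,0,0.001,0,0,0],[0,0,0.002,0,0,0],[0,0,0.003,0,0,0],[0,0,0.003,0,0,0]],
  ],
)

```text
t: 23.85
tcp_pos: [0.4321, -0.1934, 0.1256]
tcp_rot: [2.299, 2.141, -0.0]
ft_force: [-0.7, -0.1, -2.4]
width: 0.0464
finger_force: 47.0
```

Request:
play_rows(
  targets=[
    [[0,0,0.001,0,0,0],[0,0,0.002,0,0,0],[0,0,0.003,0,0,0],[0,0,0.003,0,0,0]],
  ],
)

```text
t: 24.25
tcp_pos: [0.4322, -0.1935, 0.1242]
tcp_rot: [2.299, 2.141, -0.0]
ft_force: [0.3, 0.2, -0.8]
width: 0.0465
finger_force: 47.1
```

Request:
play_rows(
  targets=[
    [[0,0,0.001,0,0,0],[0,0,0.002,0,0,0],[0,0,0.002,0,0,0]],
  ],
)

```text
t: 24.55
tcp_pos: [0.4324, -0.1937, 0.1241]
tcp_rot: [2.298, 2.141, -0.001]
ft_force: [-2.1, 0.1, 7.9]
width: 0.0461
finger_force: 47.8
```

Request:
play_rows(
  targets=[
    [[0,0,0,0,0,0],[0,0,0,0,0,0],[0,0,0,0,0,0],[0,0,0,0,0,0],[0,0,-0.03,0,0,0],[0,0,-0.1,0,0,0],[0,0,-0.18,0,0,0],[0,0,-0.25,0,0,0]],
  ],
  hand=85,
)

```text
t: 25.35
tcp_pos: [0.4322, -0.1932, 0.2497]
tcp_rot: [2.298, 2.141, 0.001]
ft_force: [0.6, -1.0, -0.2]
width: 0.0851
finger_force: 0.0
```

Request:
play_rows(
  targets=[
    [[-0.03,0.06,0,0,0,0],[-0.06,0.14,0,0,0,0],[-0.09,0.22,0.02,0,0,0],[-0.12,0.29,0.06,0,0,0],[-0.12,0.305,0.1,0,0,0],[-0.12,0.305,0.1,0,0,0],[-0.12,0.305,0.1,0,0,0]],
  ],
)

```text
t: 26.05
tcp_pos: [0.579, -0.2631, 0.1977]
tcp_rot: [-2.296, -2.141, 0.001]
ft_force: [0.7, 0.9, 1.3]
width: 0.0849
finger_force: 0.0
```

Run:
```python
from h import *
go((.587,-.2175,.056),-.0693)
im,K,c,Rw=cam("wrist");cv2.imwrite("pics/w8.png",im[...,::-1])
```

```text
t 26.05 tcp [ 0.579  -0.2631  0.1977] w 0.0849 shift [0.0919 0.01   0.2834] turn [-0.0003 -0.0001 -0.0001]
```

View pics/w8.png

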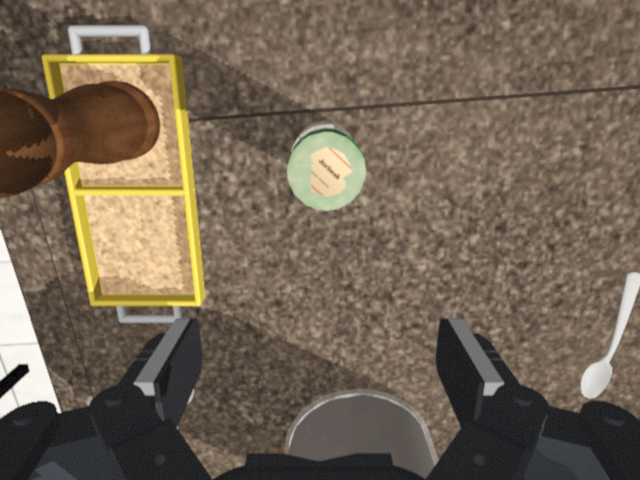

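The mill stands in its compartment. The spice cap is centred at (327,171), and the free compartment has its corners at (73,189), (187,189), (203,303) and (92,303).

Run:
```python
from h import *
im,K,c,Rw=cam("wrist")
P=[cast(u,K,c,Rw,.018) for u in((73,189),(188,189),(204,303),(91,303))]
print(np.round(P,4),np.mean(P,0));e=cast((326.5,171),K,c,Rw,.106);print(e)
go((e[0],e[1],.056),-.0693)
```

```text
[[ 0.386  -0.2356  0.018 ]
 [ 0.4767 -0.242   0.018 ]
 [ 0.4734 -0.3424  0.018 ]
 [ 0.3755 -0.3356  0.018 ]] [ 0.42789828 -0.28891319  0.018     ]
[ 0.58617543 -0.22043143  0.106     ]
t 26.15 tcp [ 0.5796 -0.2636  0.1994] w 0.0853 shift [0.0873 0.0067 0.2868] turn [ 0.0002  0.0001 -0.0002]
```

Request:
play_rows(
  targets=[
    [[0.05,0.007,0,0,0,0],[0.087,0.007,0.02,0,0,0],[0.087,0.007,0.1,0,0,0],[0.087,0.007,0.19,0,0,0],[0.087,0.007,0.26,0,0,0],[0.087,0.007,0.286,0,0,0],[0.087,0.007,0.286,0,0,0],[0.087,0.007,0.286,0,0,0]],
  ],
)

```text
t: 26.95
tcp_pos: [0.5879, -0.2212, 0.0574]
tcp_rot: [2.296, 2.139, 0.003]
ft_force: [0.1, -0.3, 0.5]
width: 0.0848
finger_force: 0.0
```

Request:
play_rows(
  targets=[
    [[0,0,0,0,0,0],[0,0,0,0,0,0],[0,0,0,0,0,0],[0,0,0,0,0,0],[0,0,0,0,0,0],[0,0,0,0,0,0]],
  ],
  hand=32,
  grip_force=35,
)

```text
t: 27.55
tcp_pos: [0.5871, -0.2212, 0.0566]
tcp_rot: [2.298, 2.14, 0.0]
ft_force: [-1.2, -0.8, 5.8]
width: 0.0448
finger_force: 35.0
```

Run:
```python
from h import *
go((.427,-.290,.12),-.0693)
```

```text
t 27.55 tcp [ 0.5871 -0.2212  0.0566] w 0.0448 shift [-0.1602 -0.3095 -0.127 ] turn [ 0.0002  0.0001 -0.0003]
```

Request:
play_rows(
  targets=[
    [[0,0,-0.04,0,0,0],[-0.02,0,-0.1,0,0,0],[-0.09,-0.03,-0.127,0,0,0],[-0.15,-0.08,-0.127,0,0,0],[-0.16,-0.16,-0.127,0,0,0],[-0.16,-0.24,-0.127,0,0,0],[-0.16,-0.29,-0.127,0,0,0],[-0.16,-0.308,-0.127,0,0,0]],
  ],
)

```text
t: 28.35
tcp_pos: [0.4241, -0.2901, 0.1185]
tcp_rot: [-2.3, -2.138, 0.003]
ft_force: [-0.3, -1.1, -0.8]
width: 0.0447
finger_force: 36.2
```

Request:
play_rows(
  targets=[
    [[0,0,0,0,0,0],[0,0,0,0,0,0]],
  ],
)

```text
t: 28.55
tcp_pos: [0.4289, -0.2899, 0.1191]
tcp_rot: [2.297, 2.141, 0.002]
ft_force: [1.0, -0.5, -1.0]
width: 0.0447
finger_force: 36.2
```

Run:
```python
from h import *
go((.427,-.290,.0626),-.0693)
```

```text
t 28.55 tcp [ 0.4289 -0.2899  0.1191] w 0.0447 shift [-0.0004 -0.0041  0.1131] turn [ 0.0004  0.0001 -0.0002]
```

Request:
play_rows(
  targets=[
    [[0,-0.002,0.03,0,0,0],[0,-0.002,0.06,0,0,0],[0,-0.002,0.085,0,0,0],[0,-0.002,0.098,0,0,0],[0,-0.002,0.105,0,0,0],[0,-0.002,0.107,0,0,0],[0,-0.002,0.107,0,0,0]],
  ],
)

```text
t: 29.25
tcp_pos: [0.4267, -0.2898, 0.0653]
tcp_rot: [2.298, 2.141, 0.0]
ft_force: [-0.1, -0.1, -0.9]
width: 0.0446
finger_force: 36.2
```

Request:
play_rows(
  targets=[
    [[0,0,0.001,0,0,0],[0,0,0.003,0,0,0],[0,0,0.004,0,0,0],[0,0,0.004,0,0,0]],
  ],
)

```text
t: 29.65
tcp_pos: [0.4262, -0.2898, 0.0632]
tcp_rot: [2.299, 2.141, -0.0]
ft_force: [0.4, -0.1, -1.0]
width: 0.0448
finger_force: 36.2
```

Request:
play_rows(
  targets=[
    [[0,0,0.001,0,0,0],[0,0,0.002,0,0,0],[0,0,0.003,0,0,0],[0,0,0.003,0,0,0]],
  ],
)

```text
t: 30.05
tcp_pos: [0.4264, -0.2899, 0.0626]
tcp_rot: [2.299, 2.141, -0.001]
ft_force: [-3.6, 0.8, 8.0]
width: 0.045
finger_force: 36.9
```

Request:
play_rows(
  targets=[
    [[0,0,0,0,0,0],[0,0,0,0,0,0],[0,0,0,0,0,0],[0,0,0,0,0,0],[0,0,-0.03,0,0,0],[0,0,-0.12,0,0,0],[0,0,-0.22,0,0,0],[0,0,-0.32,0,0,0]],
  ],
  hand=85,
)

```text
t: 30.85
tcp_pos: [0.4259, -0.2893, 0.223]
tcp_rot: [-2.298, -2.141, -0.0]
ft_force: [1.0, -0.8, -0.1]
width: 0.0849
finger_force: 0.0
```

Request:
play_rows(
  targets=[
    [[-0.05,0,-0.06,0,0,0],[-0.1,0,-0.08,0,0,0],[-0.2,0,-0.08,0,0,0],[-0.3,0,-0.08,0,0,0],[-0.3,0,-0.08,0,0,0],[-0.3,0,-0.08,0,0,0]],
  ],
)

```text
t: 31.45
tcp_pos: [0.4148, -0.4403, 0.2606]
tcp_rot: [-2.301, -2.137, -0.001]
ft_force: [-0.1, 0.5, 0.1]
width: 0.0847
finger_force: 0.0
```

Run:
```python
from h import *
a=cam("top")[0][130:370,60:560];b=cam("side")[0][100:420,180:500]
im=np.zeros((560,500,3),np.uint8);im[:240]=a;im[240:,:320]=b
cv2.imwrite("pics/end.png",im[...,::-1]);go((.427,-.29,.2))
```

```text
t 31.55 tcp [ 0.4161 -0.438   0.2613] w 0.085 shift [0.2966 0.0013 0.1229] turn [-0.     -0.0002 -0.011 ]
```

View pics/end.png

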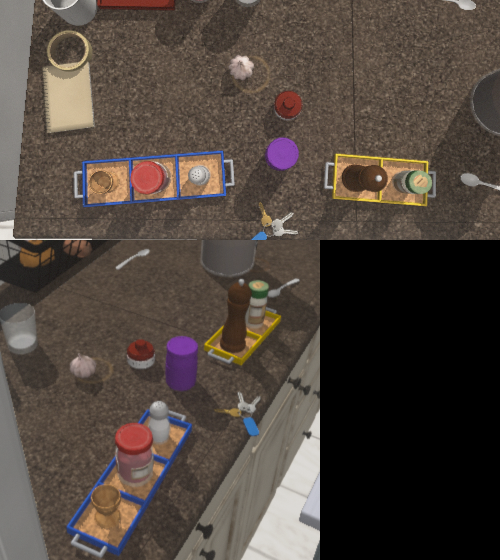

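Both views show all five items upright in their compartments: egg cup (100,182), jam jar (148,177), salt (198,177), mill (370,178) and spice jar (415,182). The timer and garlic have not moved.

```bash
python3 -c "
from plant import ticket
print(ticket.sign_off())"
```

```text
the job is handed in; nothing more can be done
None
```

Both kits are made up and the job is handed in: all five items stand upright in their compartments, and the timer and garlic were left where they were (about 32 s of the 109 s used).

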